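Sweep the clay scraps off the wedging slab into the reclaim bin

TASK

Clear the wedging slab: pick up the sweeper by its handle and use it to push all four clay scraps along the slab and over the edge into the green reclaim bin, without lifting the scraps or touching them with the hand, and without shifting the pot, the jar or the tool cup. When all the scraps lie down inside the bin, none perched above its rim, stand the sweeper upright in the middle of its blue tile again and let go.

Things in the scene. Friction and masses are not known exactly. Their poses are not given: they have to be found in the camera images.
- slab: White plaster wedging slab, fixed: 260 (own x) by 420 (own y) by 70 mm high. Origin at the centre of its underside on the table; its top is at 70 mm. The bin is butted against one of its two short ends (+y or -y), the tile stands at the other. Its long sides are open edges.
- bin: Green plastic open-topped reclaim bin, fixed: 240 (own x) by 150 (own y) by 62 mm high, walls and floor 5 mm, its axes parallel to the slab's. Origin at the centre of its underside on the table. Its long side touches the slab's end; the rim is 8 mm below the slab's top, so that scraps pushed over that end drop in.
- tile: Blue ceramic tile, fixed on the table: 130 by 130 by 12 mm, the sweeper's place. Origin at the centre of its underside; top at 12 mm.
- sweeper: Loose sweeper, 0.22 kg, upright on the tile. Origin under the centre of its foot, z up. Black rubber foot 40 mm high: blade 90 mm long (own y), 12 mm thick, with a 6 mm end plate across each end reaching 20 mm to both sides (own x): H-shaped from above, symmetric, 78 mm between plates. Wooden shoulder 30 (x) by 50 (y) mm from 40 to 52 mm, then square wooden handle 26 by 26 mm up to 140 mm.
- scrap0: Grey-brown firm clay scrap, block 62 (x) by 38 (y) by 30 mm high, about 0.1 kg, loose. Origin at its middle.
- scrap1: Darker clay scrap, L-shaped, 62 (x) by 41 (y) by 28 mm high, about 0.1 kg, loose. Origin at about its middle.
- scrap2: Grey-brown clay scrap, curved piece of a rim, 68 (x) by 40 (y) by 30 mm high, about 0.1 kg, loose. Origin at its middle.
- scrap3: Darker clay scrap, disc 62 mm across and 28 mm high, lying flat, about 0.12 kg, loose. Origin at its middle.
- pot: Bystander: grey-brown clay pot, loose, upright on the slab, 72 mm across and 75 mm high. Origin at the centre of its underside. Leave alone.
- jar: Bystander: amber glass jar with white lid, loose, upright on the slab, 62 mm across and 70 mm high. Origin at the centre of its underside. Leave alone.
- toolcup: Bystander: white tool cup, loose, upright on the table beyond the slab, 76 mm across, 90 mm high, its wooden sticks reaching to about 180 mm. Origin at the centre of its underside. Leave alone.

How it is judged:
On the way, in this order (a step that is already met when the one before it is completed fails the run):
1. the sweeper has been lifted clear of its tile (z of sweeper in the frame of tile above 0.04 m), for 0.2 s.
2. all four scraps lie in the bin, their middles below its rim (x of scrap0 in the frame of bin between -0.115 and 0.115 m and y of scrap0 in the frame of bin between -0.07 and 0.07 m and z of each of scrap0, scrap1, scrap2, scrap3 in the frame of bin below 0.062 m and x of scrap1 in the frame of bin between -0.115 and 0.115 m and y of scrap1 in the frame of bin between -0.07 and 0.07 m and x of scrap2 in the frame of bin between -0.115 and 0.115 m and y of scrap2 in the frame of bin between -0.07 and 0.07 m and x of scrap3 in the frame of bin between -0.115 and 0.115 m and y of scrap3 in the frame of bin between -0.07 and 0.07 m), for 0.2 s.
At the end, for the whole second after the job is handed in: All four scraps are at rest in the bin with their middles below its rim; the sweeper stands upright (within 0.1 rad), at rest, its foot on the tile within 35 mm of the tile's centre (all of step 2 and horizontal distance between sweeper and tile below 0.035 m and angle between sweeper's own z axis and vertical below 0.1 rad and z of sweeper in the frame of tile between 0.006 and 0.018 m and linear speed of each of scrap0, scrap1, scrap2, scrap3, sweeper below 0.03 m/s); the robot touches nothing.
It fails at once if the hand or arm touches a scrap (over 0.5 N) (contact force between any of the fingers, the arm and scrap0 above 0.5 N or contact force between any of the fingers, the arm and scrap1 above 0.5 N or contact force between any of the fingers, the arm and scrap2 above 0.5 N or contact force between any of the fingers, the arm and scrap3 above 0.5 N).
It fails at once if a scrap is lifted more than 50 mm off the slab (height (world z) of any of scrap0, scrap1, scrap2, scrap3 above 0.135 m).
It fails at once if the pot, jar or tool cup is shifted by more than 15 mm or tipped (distance of any of pot, jar, toolcup from where it was at the start of the episode above 0.015 m or angle between any of pot, jar, toolcup's own z axis and vertical above 0.2 rad).
It also fails if it takes over 72 s, if anything falls off the work surface, if the arm or the gripper's body presses on something with over 40 N, if the wrist force passes 120 N, or if a joint passes its speed limit or range.

ROBOT

A 6-joint arm with a two-finger parallel gripper is mounted at the origin on the work surface. World frame = base frame: x ahead of the robot, y to its left, z up, the work surface at z = 0. Lengths are in m, angles in rad, forces in N, time in s.
With the tool pointing down it reaches from about 0.35 to 0.975 m from the base axis. Payload 7.1 kg.
Tool frame: the origin (TCP) lies at the very end of the fingers, on their centre line; the grasp point (between the pads) lies 19 mm behind it (robot.pinch_z is the distance from the TCP to the grasp point, in m); z points along the fingers, y is the line along which they close (so a half turn about z gives the same grasp; the last joint's range is limited). The gripper opens to 88 mm and grips with 3 to 60 N. Pads are 20 mm wide; open, the fingers measure 115 mm over their backs; the gripper's body (75 mm by 178 mm) begins 61 mm behind the grasp point.
Start: joints at [-1.268, 0.423, 1.63, -0, 1.089, -0.019], TCP at [0.198, -0.593, 0.223] pointing down, gripper open.
Joint ranges: [-3, 3], [-0.9, 2.11], [0.09, 2.58], [-1.31, 4.45], [0.11, 2.69], [-2.54, 2.54]. Speed limits (rad/s): [2.39, 2.39, 3.01, 3.14, 3.14, 3.14].

INTERFACE

Orientations are given as a unit quaternion [x, y, z, w].
In Python, from plant import robot, vision gives the robot as it stands.
- The arm moves only by the shell command python3 -m pendant 'ROWS'. ROWS is JSON, a list that holds one entry, the list of rows, each a list of 7 numbers: the shift along the world's x, y, z in m, then the turn, a rotation vector about the world's x, y, z in degrees, then the gripper's target within -1 to 1 (shut at 1, half-way at 0, fully open at -1). A call has 1 to 8 rows; each row shifts and turns the commanded pose from where the row before left it; what a row does not reach is not made up. A row lasts 1/8 s, in which the tool goes at most 62.5 mm and 10.7 degrees, less where a joint would pass 70% of its speed; a pose out of reach is approached as far as the arm can. A call with a gripper value outside its range is refused whole. The fingers move at their own pace and stop on an object; the grip force is fixed at half the most. Time passes only in rows, so rows that do not move let the fingers close. It gives the time, the measured TCP pose, the force, the opening and the grip force at its end, in the units of the state.
- robot.state(): the state, without advancing time (a new reading comes with each control period).
- vision.get_image(name): name is "scene" or "top" or "wrist"; returns the picture (384x512x3 uint8, red, green, blue); there is no depth.
- vision.calibration(name): a dict with "fx", "fy", "cx", "cy" (pixels), "R" (3x3) and "t" (3): a world point X has camera coordinates R X + t; the wrist camera has in their place "mount" (4x4, takes a point from camera to tool coordinates, whose origin is the TCP and whose axes are the flange's). Camera axes: x right, y down, z forward; pixel columns grow to the right and rows downward; lengths in m; the calibration is good to about 2 mm. A picture is of the moment at which its call begins: read the wrist's pose just before it. calibration takes no time and is no camera call.
- robot.job_done(): hands the job in; it is judged then, once.
Trained networks look in the newest picture that a camera, given by its name, has taken for a name from the list of things; names that differ only in an ending like _2 or _b are one class to them, and where a whole thing is asked for, a point or a joint stands for the part that bears it (a point fixed in the world has none). Each returns a list of dicts, best first, with "score" (0 to 1); they miss things now and then, are a little off and sometimes report something else, mostly with a low value. They report only what shows in the picture. A call takes as long as a camera call.
- vision.silhouettes(camera, thing): "mask" (384x512 bool, what is visible of it) and "extent" ([left, top, width, height] in pixels, round what is visible of it).
The state is a dict: "t": time; "joint_positions": joint angles; "dq": joint speeds; "joint_torque": joint torques, N m; "position": TCP position; "tool_rot": TCP orientation; "ft_force": force on the tool from outside, world axes, zero at the start; "moment": the same for the moment, N m; "opening": finger opening in m; "gripper_force": force on a finger pad.
Only numpy, scipy, OpenCV 4.12 (cv2) and the standard library are available. Lean on these libraries where they do the work, as an engineer would, in place of code of your own. Each camera call takes 0.05 s, during which the arm holds its last target. There are 200 camera calls.

## Working session

There is one attempt and no reset: what is moved stays moved. The work goes in short steps, Python scripts to look and compute and a shell command to move; the robot and the scene stay as the last step left them, time stands still between calls to the robot, and variables do not carry over. Pictures are saved under pics/ and viewed, at most 14 in all, crops included, and the job is handed in when it is done.

```bash
mkdir -p pics; cat > h.py <<'E'
import numpy as np,cv2
from plant import robot,vision
def proj(cam,X):
    c=vision.calibration(cam);p=(np.array(c['R'])@np.atleast_2d(X).T+np.array(c['t'])[:,None])
    return np.c_[c['fx']*p[0]/p[2]+c['cx'],c['fy']*p[1]/p[2]+c['cy']]
def back(cam,uv,z):
    c=vision.calibration(cam);R=np.array(c['R']);t=np.array(c['t']);uv=np.atleast_2d(uv)
    d=np.c_[(uv[:,0]-c['cx'])/c['fx'],(uv[:,1]-c['cy'])/c['fy'],np.ones(len(uv))]@R
    o=-R.T@t
    return (o+d*((z-o[2])/d[:,2])[:,None])[:,:2]
def snap(cam,f):
    im=vision.get_image(cam);cv2.imwrite('pics/'+f,im[...,::-1]);return im
def found(cam,n,z):
    r=vision.silhouettes(cam,n)
    if not r: return None
    m=np.array(r[0]['mask'],np.uint8);cs,_=cv2.findContours(m,0,2);c=max(cs,key=cv2.contourArea)[:,0,:].astype(float)
    w=back(cam,c,z).astype(np.float32)
    b=cv2.minAreaRect(w);return round(r[0]['score'],2),r[0]['extent'],np.round(b[0],3),np.round(b[1],3),round(b[2],1)
E
python3 - <<'E'
from h import *
snap('top','top0.png');
for n,z in dict(slab=.07,bin=.062,tile=.012,sweeper=.14,scrap0=.1,scrap1=.098,scrap2=.1,scrap3=.098,pot=.145,jar=.14,toolcup=.09).items(): print(n,found('top',n,z))
snap('scene','scene0.png')
c=vision.calibration('top');R=np.array(c['R']);print(-R.T@np.array(c['t']),R)
print(robot.state()['t'],robot.pinch_z, robot.state()['tool_rot'])
E
```

```text
slab (0.85, [180.3, 162.4, 161.0, 108.0], array([ 0.521, -0.001]), array([0.424, 0.264]), 86.7)
bin (0.89, [126.4, 166.0, 58.0, 93.0], array([0.537, 0.285]), array([0.154, 0.242]), 85.7)
tile (0.93, [337.1, 194.7, 47.1, 49.1], array([ 0.505, -0.286]), array([0.127, 0.13 ]), 86.6)
sweeper (0.9, [347.4, 209.7, 39.8, 26.4], array([ 0.497, -0.265]), array([0.09 , 0.041]), 69.1)
scrap0 (0.79, [292.6, 240.6, 30.6, 22.3], array([ 0.425, -0.12 ]), array([0.06 , 0.058]), 43.5)
scrap1 (0.79, [292.6, 240.6, 30.6, 22.3], array([ 0.425, -0.12 ]), array([0.061, 0.058]), 43.5)
scrap2 (0.79, [292.6, 240.6, 30.6, 22.3], array([ 0.425, -0.12 ]), array([0.06 , 0.058]), 43.5)
scrap3 (0.79, [292.6, 240.6, 30.6, 22.3], array([ 0.425, -0.12 ]), array([0.061, 0.058]), 43.5)
pot (0.58, [244.1, 230.5, 23.7, 35.2], array([0.435, 0.015]), array([0.066, 0.067]), 88.8)
jar (0.71, [207.4, 161.3, 24.9, 29.5], array([0.615, 0.11 ]), array([0.062, 0.062]), 88.6)
toolcup (0.56, [265.8, 105.9, 27.0, 37.2], array([ 0.763, -0.056]), array([0.071, 0.094]), 88.6)
[0.50515268 0.01250904 1.09979163] [[-0.02191953 -0.99969208 -0.01163118]
 [-0.99636205  0.0228019  -0.08211418]
 [ 0.08235411  0.00978897 -0.99655505]]
0.65 0.0187 [ 9.87083951e-01  1.60203848e-01 -2.36117185e-06  8.96381963e-06]
```

View pics/top0.png

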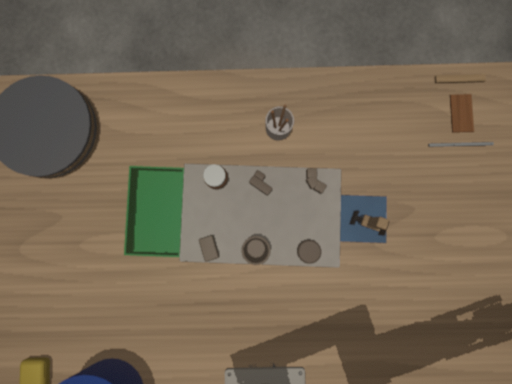

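View pics/scene0.png

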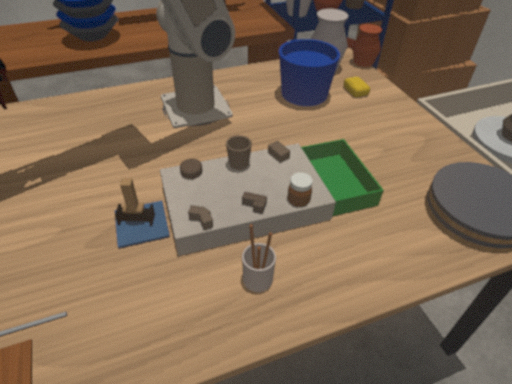

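The top view shows the bin at the left (+y), the jar at (215,176), the pot at (256,250), and scraps at (208,248), (261,184), (316,181) and (309,251). The sweeper stands at about (370,223) on the tile, turned roughly 28°. Next I'll list every detection and move above the sweeper.

```bash
python3 - <<'E'
from h import *
im=vision.get_image('top')
for n in ['scrap0','scrap2']:
  for r in vision.silhouettes('top',n):
    m=np.array(r['mask'],np.uint8);cs,_=cv2.findContours(m,0,2);c=max(cs,key=cv2.contourArea)[:,0,:].astype(float)
    b=cv2.minAreaRect(back('top',c,.09).astype(np.float32));print(n,round(r['score'],2),np.round(r['extent']),np.round(b[0],3),np.round(b[1],3),round(b[2]))
print(back('top',[[374,223]],.152),back('top',[[354,217],[382,232]],.052))
cv2.imwrite('pics/top1.png',cv2.resize(im[150:275,115:400,::-1],None,fx=2.8,fy=2.8,interpolation=2))
E
python3 -m pendant '[[[0.04,0.04,0.02,0,0,0,-1],[0.04,0.04,0.02,0,0,0,-1],[0.04,0.04,0.02,0,0,0,-1],[0.04,0.04,0.02,0,0,0,-1],[0.04,0.04,0.0,0,0,0,-1],[0.04,0.04,0.0,0,0,0,-1],[0.03,0.03,0.0,0,0,0,-1],[0,0,0,0,0,0,-1]]]'
python3 - <<'E'
from h import *
s=robot.state();print(s['position'],s['tool_rot'])
snap('wrist','w0.png')
print(vision.calibration('wrist'))
for n in ['sweeper','tile']:
  for r in vision.silhouettes('wrist',n): print(n,r['score'],r['extent'])
E
```

```text
scrap0 0.9 [294. 243.  26.  19.] [ 0.425 -0.121] [0.059 0.058] 89
scrap0 0.8 [248. 173.  25.  25.] [ 0.604 -0.007] [0.063 0.043] 54
scrap0 0.66 [304. 170.  21.  25.] [ 0.607 -0.142] [0.074 0.04 ] 28
scrap0 0.62 [199. 240.  21.  22.] [0.438 0.135] [0.064 0.041] 16
scrap2 0.9 [294. 243.  26.  19.] [ 0.425 -0.121] [0.059 0.058] 89
scrap2 0.8 [248. 173.  25.  25.] [ 0.604 -0.007] [0.063 0.043] 54
scrap2 0.66 [304. 170.  21.  25.] [ 0.607 -0.142] [0.074 0.04 ] 28
scrap2 0.62 [199. 240.  21.  22.] [0.438 0.135] [0.064 0.041] 16
[[ 0.49429005 -0.27312401]] [[ 0.51030214 -0.25067848]
 [ 0.46878694 -0.32337329]]
t: 1.8
position: [0.4693, -0.321, 0.3028]
tool_rot: [0.987, 0.162, 0.0, -0.0]
ft_force: [-0.2, 0.1, 0.0]
opening: 0.0879
gripper_force: 0.0
[ 0.46932648 -0.32097483  0.30275497] [ 9.86767904e-01  1.62139013e-01  2.09709116e-04 -9.87692523e-06]
{'fx': 311.7423487639567, 'fy': 311.7423487639567, 'cx': 263.4331845761766, 'cy': 189.90489799193608, 'mount': array([[ 4.39300334e-05, -9.61130078e-01, -2.76095947e-01,
         7.49893950e-02],
       [ 9.99999974e-01, -1.90884439e-05,  2.25561116e-04,
        -6.80156045e-05],
       [-2.22063815e-04, -2.76095949e-01,  9.61130052e-01,
        -1.62233467e-01],
       [ 0.00000000e+00,  0.00000000e+00,  0.00000000e+00,
         1.00000000e+00]])}
sweeper 0.76 [216.4, 101.7, 70.6, 65.2]
tile 0.63 [190.6, 59.2, 115.4, 119.2]
```

View pics/top1.png

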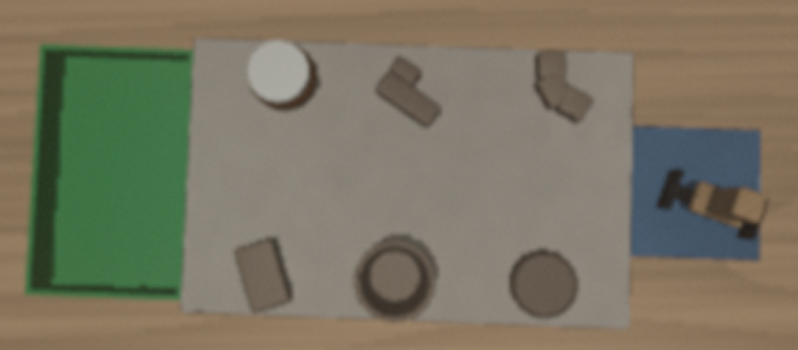

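View pics/w0.png

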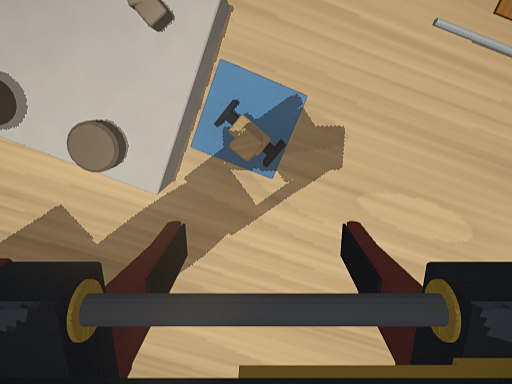

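The wrist view shows the sweeper upright on the tile, with end plates at about (228,113) and (271,153) and the handle top at (250,139).

```bash
cat >> h.py <<'E'
from scipy.spatial.transform import Rotation as Ro
def backw(s,uv,z):
    c=vision.calibration('wrist');M=np.array(c['mount']);R=Ro.from_quat(s['tool_rot']).as_matrix()
    uv=np.atleast_2d(uv);d=np.c_[(uv[:,0]-c['cx'])/c['fx'],(uv[:,1]-c['cy'])/c['fy'],np.ones(len(uv))]@(R@M[:3,:3]).T
    o=np.array(s['position'])+R@M[:3,3]
    return (o+d*((z-o[2])/d[:,2])[:,None])[:,:2]
E
python3 - <<'E'
from h import *
s=robot.state()
p=backw(s,[[228,113],[271,153]],.052);print(p,p.mean(0),np.degrees(np.arctan2(*(p[0]-p[1])[::-1])))
print(backw(s,[[250,140]],.152))
print(backw(s,[[221,60],[307,97],[274,178],[191,146]],.012),backw(s,[[221,60],[307,97],[274,178],[191,146]],.012).mean(0))
R=Ro.from_quat(s['tool_rot']).as_matrix();print(R)
im=vision.get_image('wrist');cv2.imwrite('pics/w1.png',cv2.resize(im[50:190,170:320,::-1],None,fx=4,fy=4,interpolation=2))
E
```

```text
[[ 0.50899692 -0.26138376]
 [ 0.47746627 -0.33057741]] [ 0.49323159 -0.29598058] 65.50185675714523
[[ 0.4979535  -0.29895644]]
[[ 0.56978856 -0.22882129]
 [ 0.56167259 -0.35582806]
 [ 0.43737955 -0.3499738 ]
 [ 0.44451054 -0.22003996]] [ 0.50333781 -0.28866578]
[[ 9.48706354e-01  3.16158366e-01 -3.76799789e-04]
 [ 3.16158319e-01 -9.48706427e-01 -1.81083088e-04]
 [-4.14723314e-04  5.26662885e-05 -9.99999913e-01]]
```

View pics/w1.png

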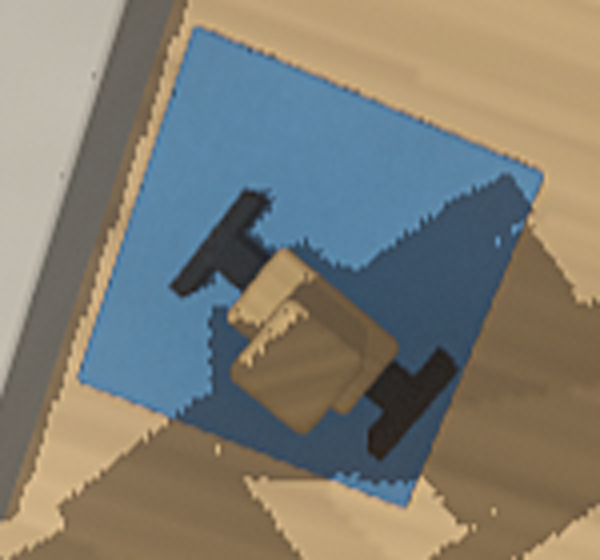

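```bash
python3 - <<'E'
from h import *
s=robot.state()
q=lambda a:np.array(a)/4+[170,50]
p=backw(s,q([[222,242],[412,402]]),.052);print(p,p.mean(0),np.degrees(np.arctan2(*(p[0]-p[1])[::-1])))
h=backw(s,q([[287,297],[364,352],[303,434],[232,368]]),.152);print(h,h.mean(0))
print(np.degrees(s['joint_positions']))
E
```

```text
[[ 0.51079033 -0.25776119]
 [ 0.48123267 -0.33230952]] [ 0.4960115  -0.29503536] 68.37218076306829
[[ 0.50987024 -0.28686901]
 [ 0.50308264 -0.30906536]
 [ 0.47858628 -0.3008537 ]
 [ 0.48890378 -0.27899688]] [ 0.49511073 -0.29394624]
[-3.59152280e+01  1.46552899e+01  9.61827245e+01 -1.80642391e-02
  6.91748029e+01  3.57075173e+01]
```

```bash
python3 -m pendant '[[[0.013,0.0135,0,0,0,10,-1],[0.013,0.013,0,0,0,10,-1],[0,0,-0.02,0,0,10,-1],[0,0,-0.02,0,0,10,-1],[0,0,-0.01,0,0,10,-1],[0,0,0,0,0,0,-1],[0,0,0,0,0,0,-1]]]'
python3 - <<'E'
from h import *
s=robot.state();print(s['t'],s['position'])
im=snap('wrist','w2.png')
R=Ro.from_quat(s['tool_rot']).as_matrix();print(R[:,1])
c=vision.calibration('wrist');M=np.array(c['mount'])
def pw(X):
    p=M[:3,:3].T@(R.T@(np.array(X)-s['position'])-M[:3,3]);return c['fx']*p[0]/p[2]+c['cx'],c['fy']*p[1]/p[2]+c['cy']
a=np.radians(-21.6);ex=np.array([np.cos(a),np.sin(a),0]);ey=np.array([-ex[1],ex[0],0]);o=np.array([.4955,-.2945,.152])
v=im[...,::-1].copy()
for i,j in [(1,1),(1,-1),(-1,1),(-1,-1)]: 
  u=pw(o+.013*i*ex+.013*j*ey);cv2.circle(v,(int(u[0]),int(u[1])),3,(0,0,255),1)
  u=pw(o-[0,0,.1]+.02*i*ex+.045*j*ey);cv2.circle(v,(int(u[0]),int(u[1])),3,(0,255,255),1)
cv2.imwrite('pics/w2.png',v)
E
```

```text
t: 2.88
position: [0.4935, -0.2973, 0.2532]
tool_rot: [0.828, 0.56, 0.0, 0.0]
ft_force: [0.3, 1.0, 0.9]
opening: 0.0877
gripper_force: 0.0
2.875 [ 0.49351724 -0.29725315  0.25320341]
[ 9.28311886e-01 -3.71801700e-01  7.33613984e-04]
```

View pics/w2.png

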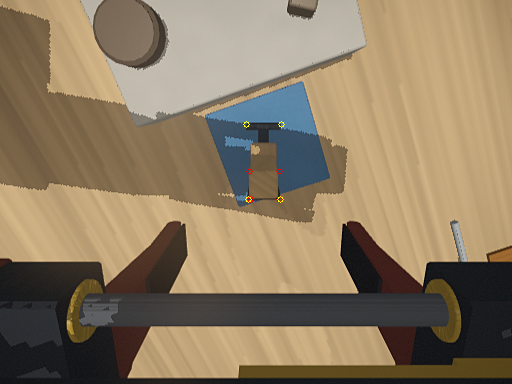

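The projected model sits on the sweeper: plate at (264,125), handle top at (264,185). I'll descend and grip.

```bash
python3 -m pendant '[[[0.002,0.0025,-0.04,0,0,0,-1],[0,0,-0.04,0,0,0,-1],[0,0,-0.04,0,0,0,-1],[0,0,-0.033,0,0,0,-1],[0,0,0,0,0,0,1],[0,0,0,0,0,0,1],[0,0,0,0,0,0,1],[0,0,0,0,0,0,1]]]'
python3 -m pendant '[[[0,0,0,0,0,0,1],[0,0,0.04,0,0,0,1],[0,0,0.04,0,0,0,1],[0,0,0.04,0,0,0,1],[0,0,0.02,0,0,0,1],[0,0,0,0,0,0,1]]]'
```

```text
t: 3.92
position: [0.4964, -0.2943, 0.101]
tool_rot: [0.827, 0.562, 0.0, 0.001]
ft_force: [-0.6, -1.0, -0.7]
opening: 0.0511
gripper_force: 0.0
t: 4.68
position: [0.4965, -0.2944, 0.2415]
tool_rot: [0.827, 0.562, 0.001, 0.002]
ft_force: [0.0, 0.0, 0.1]
opening: 0.0004
gripper_force: 0.0
```

The fingers closed more slowly than I allowed, so I lifted before they had gripped. I'll reopen and check that the sweeper still stands.

```bash
python3 -m pendant '[[[0,0,0.012,0,0,0,-1],[0,0,0,0,0,0,-1],[0,0,0,0,0,0,-1],[0,0,0,0,0,0,-1],[0,0,0,0,0,0,-1],[0,0,0,0,0,0,-1],[0,0,0,0,0,0,-1],[0,0,0,0,0,0,-1]]]'
python3 - <<'E'
from h import *
s=robot.state();print(s['t'],s['position'],s['opening'])
im=snap('wrist','w3.png')
R=Ro.from_quat(s['tool_rot']).as_matrix();print(R[:,1])
c=vision.calibration('wrist');M=np.array(c['mount'])
def pw(X):
    p=M[:3,:3].T@(R.T@(np.array(X)-s['position'])-M[:3,3]);return c['fx']*p[0]/p[2]+c['cx'],c['fy']*p[1]/p[2]+c['cy']
a=np.radians(-21.6);ex=np.array([np.cos(a),np.sin(a),0]);ey=np.array([-ex[1],ex[0],0]);o=np.array([.4955,-.2945,.152])
v=im[...,::-1].copy()
for i,j in [(1,1),(1,-1),(-1,1),(-1,-1)]: 
  u=pw(o+.013*i*ex+.013*j*ey);cv2.circle(v,(int(u[0]),int(u[1])),3,(0,0,255),1)
  u=pw(o-[0,0,.1]+.02*i*ex+.045*j*ey);cv2.circle(v,(int(u[0]),int(u[1])),3,(0,255,255),1)
cv2.imwrite('pics/w3.png',v)
E
```

```text
t: 5.68
position: [0.4957, -0.2939, 0.2517]
tool_rot: [0.827, 0.562, 0.0, 0.0]
ft_force: [0.4, 0.6, 0.3]
opening: 0.0769
gripper_force: 0.0
5.675 [ 0.49571602 -0.29390179  0.25171233] 0.07690379334925074
[ 9.30020111e-01 -3.67508621e-01  7.81603094e-05]
```

View pics/w3.png

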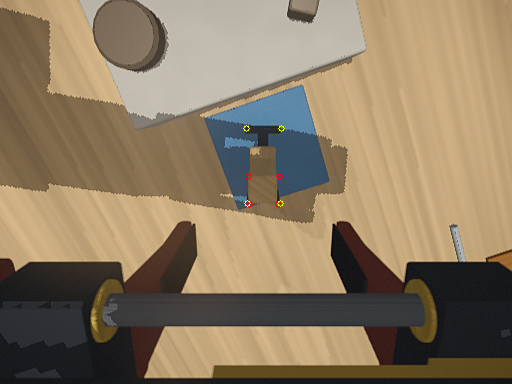

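The sweeper is where it was (handle at (264,188)). I'll repeat the grasp with time to close.

```bash
python3 -m pendant '[[[0,0,-0.05,0,0,0,-1],[0,0,-0.05,0,0,0,-1],[0,0,-0.052,0,0,0,-1],[0,0,0,0,0,0,1],[0,0,0,0,0,0,1],[0,0,0,0,0,0,1],[0,0,0,0,0,0,1],[0,0,0,0,0,0,1]]]'
python3 -m pendant '[[[0,0,0,0,0,0,1],[0,0,0,0,0,0,1],[0,0,0,0,0,0,1],[0,0,0,0,0,0,1]]]'
```

```text
t: 6.72
position: [0.4962, -0.2942, 0.1007]
tool_rot: [0.827, 0.562, 0.0, 0.001]
ft_force: [0.5, -1.2, -1.0]
opening: 0.0414
gripper_force: 0.0
t: 7.22
position: [0.4956, -0.2939, 0.0997]
tool_rot: [0.827, 0.562, -0.0, -0.0]
ft_force: [-0.6, 0.0, 3.3]
opening: 0.026
gripper_force: 30.0
```

Gripped at 30 N. First I'll push the block sideways into the corridor between the pot and the jar: lift, carry high to its outer side, lower, push +x.

```bash
python3 -m pendant '[[[0,0,0.055,0,0,0,1],[0,0,0.055,0,0,0,1],[-0.01,0.04,0.05,0,0,9,1],[-0.0155,0.055,0,0,0,9.3,1],[-0.0155,0.055,0,0,0,0,1],[-0.0155,0.055,0,0,0,0,1],[-0.0155,0.055,0,0,0,0,1],[-0.0155,0.055,0,0,0,0,1]]]'
python3 -m pendant '[[[-0.016,0.055,0,0,0,0,1],[-0.0155,0.055,0,0,0,0,1],[-0.002,0.012,0,0,0,0,1],[0,0,-0.04,0,0,0,1],[0,0,-0.04,0,0,0,1],[0,0,-0.018,0,0,0,1],[0,0,0,0,0,0,1]]]'
```

```text
t: 8.22
position: [0.4076, 0.0212, 0.2577]
tool_rot: [0.727, 0.686, 0.0, -0.0]
ft_force: [1.0, 0.6, -2.1]
opening: 0.0259
gripper_force: 30.0
t: 9.1
position: [0.3742, 0.1407, 0.1586]
tool_rot: [0.727, 0.686, -0.002, -0.001]
ft_force: [-0.7, 0.1, -1.0]
opening: 0.0256
gripper_force: 30.0
```

```bash
python3 -m pendant '[[[0.018,-0.001,0.002,0,0,0,1],[0.018,-0.001,0,0,0,0,1],[0.018,-0.001,0,0,0,0,1],[0.018,-0.001,0,0,0,0,1],[0.018,-0.001,0,0,0,0,1],[0.018,-0.001,0,0,0,0,1],[-0.02,0.001,0,0,0,0,1],[-0.005,0,0.05,0,0,0,1]]]'
python3 - <<'E'
from h import *
im=snap('top','t2.png')
for r in vision.silhouettes('top','scrap0'):
    m=np.array(r['mask'],np.uint8);cs,_=cv2.findContours(m,0,2);c=max(cs,key=cv2.contourArea)[:,0,:].astype(float)
    b=cv2.minAreaRect(back('top',c,.09).astype(np.float32));print(round(r['score'],2),np.round(r['extent']),np.round(b[0],3),np.round(b[1],3),round(b[2]))
cv2.imwrite('pics/t2.png',cv2.resize(im[130:285,115:400,::-1],None,fx=2.8,fy=2.8,interpolation=2))
E
```

```text
t: 10.1
position: [0.4554, 0.1359, 0.2093]
tool_rot: [0.727, 0.687, -0.004, -0.002]
ft_force: [0.4, -0.4, -2.0]
opening: 0.0261
gripper_force: 30.0
0.87 [251. 172.  21.  20.] [ 0.604 -0.006] [0.062 0.041] 52
0.87 [304. 172.  24.  23.] [ 0.606 -0.142] [0.072 0.038] 30
0.76 [213. 205.  11.  23.] [0.522 0.113] [0.031 0.065] 89
0.66 [294. 241.  29.  21.] [ 0.425 -0.121] [0.06 0.06] 25
0.62 [181. 163. 158. 104.] [ 0.521 -0.001] [0.412 0.254] 87
```

View pics/t2.png

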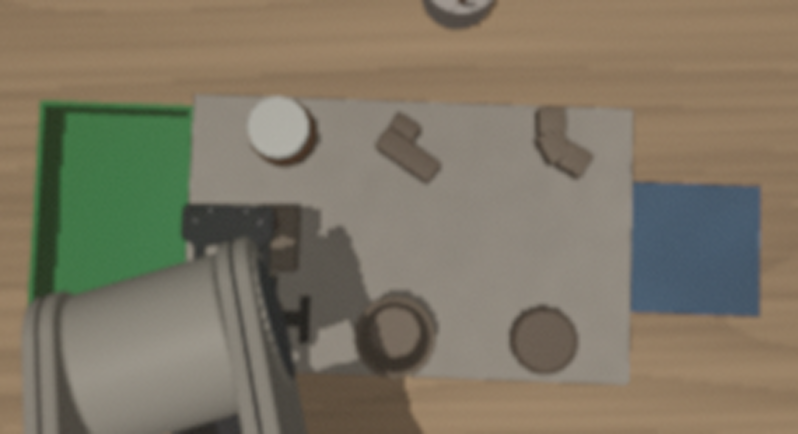

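The block now lies mid-corridor, at about (0.52, 0.12). The blade still faces sideways, so I'll bring the L and then the rim piece inward from the +x side.

```bash
python3 -m pendant '[[[0.01,-0.006,0.045,0,0,0,1],[0.042,-0.029,0,0,0,0,1],[0.042,-0.029,0,0,0,0,1],[0.042,-0.029,0,0,0,0,1],[0.042,-0.029,0,0,0,0,1],[0.04,-0.029,0,0,0,0,1],[0,0,-0.045,0,0,0,1],[0,0,-0.045,0,0,0,1]]]'
python3 -m pendant '[[[0,0,0,0,0,0,1],[0,0,0,0,0,0,1]]]'
```

```text
t: 11.2
position: [0.677, -0.0153, 0.1648]
tool_rot: [0.727, 0.686, 0.0, 0.0]
ft_force: [-0.0, 0.2, -1.9]
opening: 0.0262
gripper_force: 30.0
t: 11.45
position: [0.6771, -0.0144, 0.1678]
tool_rot: [0.727, 0.687, 0.0, 0.001]
ft_force: [0.5, -0.8, -1.1]
opening: 0.026
gripper_force: 30.0
```

```bash
python3 -m pendant '[[[-0.015,0.001,-0.005,0,0,0,1],[-0.018,0.001,0,0,0,0,1],[-0.018,0.001,0,0,0,0,1],[-0.018,0.001,0,0,0,0,1],[-0.018,0.001,0,0,0,0,1],[-0.018,0.001,0,0,0,0,1],[-0.017,0.001,0,0,0,0,1],[0.02,-0.001,0,0,0,0,1]]]'
python3 -m pendant '[[[0.01,-0.01,0.055,0,0,0,1],[0.03,-0.04,0,0,0,0,1],[0.03,-0.045,0,0,0,0,1],[0.022,-0.042,0,0,0,0,1],[0,0,-0.03,0,0,0,1],[0,0,-0.025,0,0,0,1],[0,0,0,0,0,0,1]]]'
```

```text
t: 12.45
position: [0.5738, -0.0081, 0.1647]
tool_rot: [0.727, 0.687, 0.001, 0.001]
ft_force: [1.2, -0.2, -1.2]
opening: 0.0258
gripper_force: 30.0
t: 13.32
position: [0.666, -0.1454, 0.1623]
tool_rot: [0.727, 0.687, -0.0, -0.0]
ft_force: [-0.2, 0.6, -2.0]
opening: 0.0262
gripper_force: 30.0
```

```bash
python3 - <<'E'
from h import *
im=snap('top','t3.png')
for r in vision.silhouettes('top','scrap0'):
    m=np.array(r['mask'],np.uint8);cs,_=cv2.findContours(m,0,2);c=max(cs,key=cv2.contourArea)[:,0,:].astype(float)
    b=cv2.minAreaRect(back('top',c,.09).astype(np.float32));print(round(r['score'],2),np.round(r['extent']),np.round(b[0],3),np.round(b[1],3),round(b[2]))
print(robot.state()['position'])
E
```

```text
0.83 [208. 207.  13.  19.] [0.523 0.12 ] [0.036 0.057] 89
0.83 [255. 204.  24.  18.] [ 0.524 -0.016] [0.06  0.039] 89
0.36 [181. 164. 124. 102.] [0.523 0.042] [0.324 0.254] 87
0.17 [299. 151.   8.  14.] [ 0.668 -0.111] [0.018 0.034] 88
[ 0.66736969 -0.14544897  0.16425231]
```

The L is centred at (0.524, -0.016). Next I'll push the rim piece in, then back off, lift, turn -90°, and go behind the block.

```bash
python3 -m pendant '[[[-0.013,0.001,-0.001,0,0,0,1],[-0.018,0.001,0,0,0,0,1],[-0.018,0.001,0,0,0,0,1],[-0.018,0.001,0,0,0,0,1],[-0.018,0.001,0,0,0,0,1],[-0.018,0.001,0,0,0,0,1],[-0.016,0.001,0,0,0,0,1],[0.02,-0.001,0,0,0,0,1]]]'
python3 -m pendant '[[[0.0,0.0,0.055,0,0,0,1],[0,0.0,0.045,0,0,-10,1],[-0.005,0.025,0,0,0,-10,1],[-0.005,0.025,0,0,0,-10,1],[-0.005,0.03,0,0,0,-10,1],[-0.005,0.03,0,0,0,-10,1],[-0.005,0.03,0,0,0,-10,1],[-0.005,0.03,0,0,0,-10,1]]]'
```

```text
t: 14.42
position: [0.5647, -0.139, 0.1616]
tool_rot: [0.727, 0.687, -0.0, -0.001]
ft_force: [0.2, 0.2, -1.9]
opening: 0.026
gripper_force: 30.0
t: 15.42
position: [0.5363, 0.0316, 0.2615]
tool_rot: [0.99, 0.143, 0.0, 0.0]
ft_force: [0.4, -0.7, -1.1]
opening: 0.026
gripper_force: 30.0
```

```bash
python3 - <<'E'
from h import *
im=snap('top','t4.png')
for r in vision.silhouettes('top','scrap0'):
    m=np.array(r['mask'],np.uint8);cs,_=cv2.findContours(m,0,2);c=max(cs,key=cv2.contourArea)[:,0,:].astype(float)
    b=cv2.minAreaRect(back('top',c,.09).astype(np.float32));print(round(r['score'],2),np.round(r['extent']),np.round(b[0],3),np.round(b[1],3),round(b[2]))
print(robot.state()['position'])
E
```

```text
0.85 [294. 239.  28.  24.] [ 0.425 -0.121] [0.064 0.058] 89
0.64 [302. 210.  20.  25.] [ 0.501 -0.133] [0.071 0.038] 29
0.55 [179. 162. 160. 107.] [ 0.513 -0.135] [0.141 0.254] 86
[0.53602309 0.03272584 0.26144943]
```

```bash
python3 -m pendant '[[[-0.005,0.013,0,0,0,-10,1],[-0.0035,0.013,0,0,0,-10,1],[0,0,-0.05,0,0,0,1],[0,0,-0.049,0,0,0,1],[0,0,0,0,0,0,1]]]'
```

```text
t: 16.15
position: [0.5265, 0.0559, 0.1599]
tool_rot: [1.0, -0.027, -0.003, 0.0]
ft_force: [-0.4, -0.5, -2.0]
opening: 0.0263
gripper_force: 30.0
```

```bash
python3 -m pendant '[[[0.001,0.018,0.002,0,0,0,1],[-0.003,0.018,0,0,0,0,1],[-0.005,0.018,0,0,0,0,1],[-0.005,0.018,0,0,0,0,1],[-0.005,0.018,0,0,0,0,1],[-0.005,0.02,0,0,0,0,1],[-0.004,0.022,0,0,0,0,1],[-0.004,0.022,0,0,0,0,1]]]'
python3 -m pendant '[[[0,0.022,0,0,0,0,1],[0,0.01,0,0,0,0,1],[0,0,0.045,0,0,0,1],[0.005,-0.02,0.045,0,0,0,1],[0.005,-0.05,0,0,0,0,1],[0.005,-0.055,0,0,0,0,1],[0.005,-0.055,0,0,0,0,1],[0.001,-0.055,0,0,0,0,1]]]'
python3 - <<'E'
from h import *
im=snap('top','t5.png')
for r in vision.silhouettes('top','scrap0'):
    m=np.array(r['mask'],np.uint8);cs,_=cv2.findContours(m,0,2);c=max(cs,key=cv2.contourArea)[:,0,:].astype(float)
    b=cv2.minAreaRect(back('top',c,.09).astype(np.float32));print(round(r['score'],2),np.round(r['extent']),np.round(b[0],3),np.round(b[1],3),round(b[2]))
print(robot.state()['position'])
E
```

```text
t: 17.15
position: [0.4979, 0.2121, 0.1639]
tool_rot: [1.0, -0.028, -0.0, -0.0]
ft_force: [0.2, 0.4, -2.9]
opening: 0.0259
gripper_force: 30.0
t: 18.15
position: [0.5197, 0.0059, 0.254]
tool_rot: [1.0, -0.028, 0.0, 0.0]
ft_force: [1.3, 0.4, -1.7]
opening: 0.0259
gripper_force: 30.0
0.84 [166. 215.  13.  24.] [0.5   0.233] [0.034 0.057] 89
0.6 [310. 240.  11.  19.] [ 0.425 -0.143] [0.02  0.051] 88
0.49 [309. 211.  16.  24.] [ 0.501 -0.138] [0.065 0.033] 27
[0.51949375 0.0033393  0.25391004]
```

The block dropped into the bin at about (0.50, 0.233). Next is the L: stand the sweeper behind it and push through the corridor.

```bash
python3 -m pendant '[[[0,-0.04,0,0,0,0,1],[0,-0.037,0,0,0,0,1],[0,0,0,0,0,0,1],[0,0,-0.045,0,0,0,1],[0,0,-0.045,0,0,0,1],[0,0,-0.002,0,0,0,1],[0,0,0,0,0,0,1]]]'
```

```text
t: 19.12
position: [0.5204, -0.0687, 0.1629]
tool_rot: [1.0, -0.028, 0.0, -0.0]
ft_force: [-0.5, -1.0, -1.7]
opening: 0.0259
gripper_force: 30.0
```

```bash
python3 -m pendant '[[[0.001,0.02,0,0,0,0,1],[0.001,0.02,0,0,0,0,1],[0.001,0.02,0,0,0,0,1],[0.001,0.02,0,0,0,0,1],[0.001,0.02,0,0,0,0,1],[0.001,0.02,0,0,0,0,1],[0.001,0.02,0,0,0,0,1],[0.002,0.02,0,0,0,0,1]]]'
python3 -m pendant '[[[0.001,0.02,0,0,0,0,1],[0.001,0.02,0,0,0,0,1],[0.001,0.02,0,0,0,0,1],[0.003,0.02,0,0,0,0,1],[0.007,0.022,0,0,0,0,1],[0.008,0.022,0,0,0,0,1],[0.008,0.022,0,0,0,0,1],[0.002,0.012,0,0,0,0,1]]]'
python3 - <<'E'
from h import *
im=snap('top','t6.png')
for n in ['scrap0','pot','jar']:
 for r in vision.silhouettes('top',n)[:4]:
    m=np.array(r['mask'],np.uint8);cs,_=cv2.findContours(m,0,2);c=max(cs,key=cv2.contourArea)[:,0,:].astype(float)
    b=cv2.minAreaRect(back('top',c,.09).astype(np.float32));print(n,round(r['score'],2),np.round(r['extent']),np.round(b[0],3),np.round(b[1],3),round(b[2]))
print(robot.state()['position'])
cv2.imwrite('pics/t6.png',cv2.resize(im[130:285,115:400,::-1],None,fx=2.8,fy=2.8,interpolation=2))
E
```

```text
t: 20.12
position: [0.5293, 0.0919, 0.1632]
tool_rot: [1.0, -0.028, 0.001, -0.0]
ft_force: [0.5, -0.5, -2.8]
opening: 0.0258
gripper_force: 30.0
t: 21.12
position: [0.5603, 0.2504, 0.1618]
tool_rot: [1.0, -0.028, 0.0, -0.0]
ft_force: [0.2, -0.5, -1.8]
opening: 0.0259
gripper_force: 30.0
scrap0 0.73 [295. 240.  28.  22.] [ 0.423 -0.121] [0.059 0.056] 88
scrap0 0.65 [304. 210.  20.  22.] [ 0.501 -0.133] [0.071 0.037] 26
scrap0 0.57 [164. 215.  14.  22.] [0.5   0.234] [0.034 0.057] 90
pot 0.73 [243. 234.  29.  32.] [0.43  0.014] [0.072 0.074] 89
jar 0.55 [209. 166.  22.  25.] [0.621 0.114] [0.063 0.066] 89
[0.55917427 0.24849418 0.16164464]
```

View pics/t6.png

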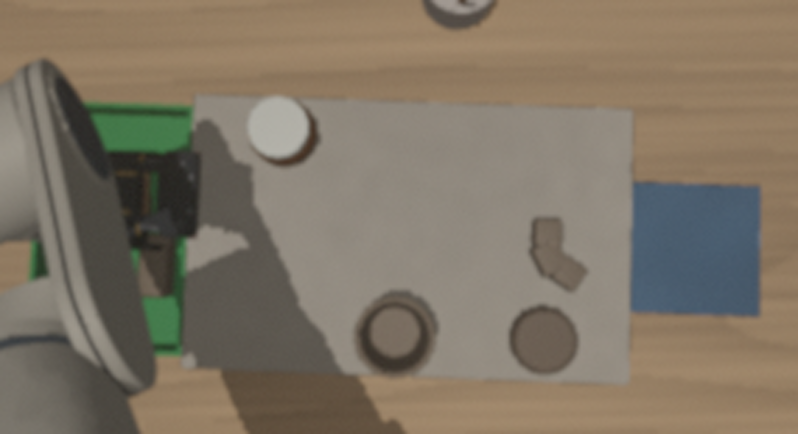

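The L has gone over the edge, and the pot and jar are where they were. Next is the rim piece, at (0.501, -0.133).

```bash
python3 -m pendant '[[[0,0,0.05,0,0,0,1],[-0.005,-0.03,0.045,0,0,0,1],[-0.007,-0.055,0,0,0,0,1],[-0.007,-0.055,0,0,0,0,1],[-0.007,-0.055,0,0,0,0,1],[-0.007,-0.055,0,0,0,0,1],[-0.008,-0.055,0,0,0,0,1],[-0.008,-0.055,0,0,0,0,1]]]'
python3 -m pendant '[[[-0.008,-0.055,0,0,0,0,1],[-0.0015,-0.037,0,0,0,0,1],[0,0,0,0,0,0,1],[0,0,-0.05,0,0,0,1],[0,0,-0.044,0,0,0,1],[0,0,0,0,0,0,1]]]'
```

```text
t: 22.32
position: [0.5093, -0.1136, 0.2571]
tool_rot: [1.0, -0.029, 0.0, 0.0]
ft_force: [0.6, 0.4, -1.8]
opening: 0.026
gripper_force: 30.0
t: 23.08
position: [0.4982, -0.2016, 0.1602]
tool_rot: [1.0, -0.028, -0.003, -0.001]
ft_force: [-0.6, -1.0, -1.9]
opening: 0.0259
gripper_force: 30.0
```

```bash
python3 -m pendant '[[[0.003,0.02,0.002,0,0,0,1],[0.003,0.021,0,0,0,0,1],[0.003,0.021,0,0,0,0,1],[0.003,0.021,0,0,0,0,1],[0.003,0.021,0,0,0,0,1],[0.003,0.021,0,0,0,0,1],[0.003,0.021,0,0,0,0,1],[0.003,0.021,0,0,0,0,1]]]'
```

```text
t: 24.08
position: [0.5263, -0.0345, 0.1675]
tool_rot: [1.0, -0.028, 0.002, 0.0]
ft_force: [0.7, 0.0, -2.3]
opening: 0.0259
gripper_force: 30.0
```

```bash
python3 -m pendant '[[[0,0.02,-0.003,0,0,0,1],[0,0.021,0,0,0,0,1],[0,0.021,0,0,0,0,1],[0.001,0.021,0,0,0,0,1],[0.001,0.021,0,0,0,0,1],[0.001,0.021,0,0,0,0,1],[0.001,0.021,0,0,0,0,1],[0.002,0.021,0,0,0,0,1]]]'
python3 -m pendant '[[[0.002,0.021,0,0,0,0,1],[0.002,0.021,0,0,0,0,1],[0.002,0.021,0,0,0,0,1],[0.002,0.021,0,0,0,0,1],[0.002,0.021,0,0,0,0,1],[0,0.015,0,0,0,0,1],[0,0,0.05,0,0,0,1],[-0.005,-0.03,0.045,0,0,0,1]]]'
python3 -m pendant '[[[-0.03,-0.048,0,0,0,10,1],[-0.03,-0.048,0,0,0,10,1],[-0.03,-0.048,0,0,0,10,1],[-0.03,-0.048,0,0,0,10,1],[-0.03,-0.048,0,0,0,10,1],[-0.02,-0.03,0,0,0,10,1],[0,0,0,0,0,10,1],[0,0,0,0,0,10,1]]]'
python3 - <<'E'
from h import *
im=snap('top','t7.png')
for n in ['scrap0','pot','jar']:
 for r in vision.silhouettes('top',n)[:4]:
    m=np.array(r['mask'],np.uint8);cs,_=cv2.findContours(m,0,2);c=max(cs,key=cv2.contourArea)[:,0,:].astype(float)
    b=cv2.minAreaRect(back('top',c,.09).astype(np.float32));print(n,round(r['score'],2),np.round(r['extent']),np.round(b[0],3),np.round(b[1],3),round(b[2]))
print(robot.state()['position'])
cv2.imwrite('pics/t7.png',cv2.resize(im[130:285,115:400,::-1],None,fx=2.8,fy=2.8,interpolation=2))
E
```

```text
t: 25.08
position: [0.5317, 0.1327, 0.1642]
tool_rot: [1.0, -0.028, 0.002, -0.0]
ft_force: [0.0, -0.7, -1.4]
opening: 0.026
gripper_force: 30.0
t: 26.08
position: [0.5362, 0.2223, 0.2577]
tool_rot: [1.0, -0.027, -0.0, -0.0]
ft_force: [0.6, -0.3, -2.0]
opening: 0.0261
gripper_force: 30.0
t: 27.08
position: [0.3686, -0.046, 0.2572]
tool_rot: [0.787, 0.617, 0.0, 0.0]
ft_force: [0.8, -0.3, -2.5]
opening: 0.026
gripper_force: 30.0
scrap0 0.81 [162. 216.  15.  21.] [0.5   0.233] [0.034 0.057] 89
scrap0 0.78 [295. 240.  27.  15.] [ 0.437 -0.128] [0.059 0.032] 61
scrap0 0.57 [158. 193.  20.  22.] [0.558 0.236] [0.067 0.042] 26
scrap0 0.49 [142. 200.  22.  10.] [0.555 0.278] [0.051 0.027] 84
pot 0.95 [244. 235.  28.  30.] [0.429 0.014] [0.072 0.073] 62
pot 0.52 [126. 169.  59.  90.] [0.537 0.277] [0.15  0.238] 86
jar 0.6 [207. 162.  25.  28.] [0.622 0.114] [0.066 0.06 ] 26
[ 0.36880872 -0.04553096  0.257052  ]
```

View pics/t7.png

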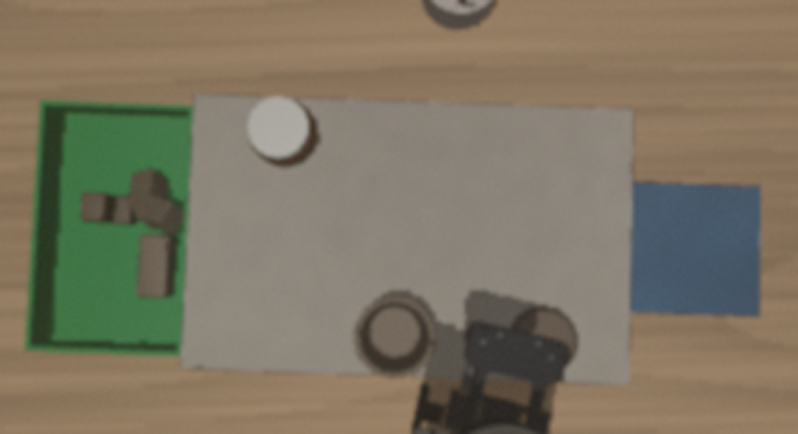

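All three scraps are in the bin (block at crop (155,267), L and rim near (130,205)). Only the disc remains, so I'll push it inward from the -x side.

```bash
python3 -m pendant '[[[-0.005,-0.035,0,0,0,10,1],[-0.005,-0.036,0,0,0,0,1],[0,0,-0.05,0,0,0,1],[0,0,-0.045,0,0,0,1],[0,0,0,0,0,0,1]]]'
```

```text
t: 27.9
position: [0.3564, -0.1158, 0.1598]
tool_rot: [0.733, 0.681, -0.002, -0.003]
ft_force: [0.1, -0.8, -1.2]
opening: 0.0261
gripper_force: 30.0
```

```bash
python3 -m pendant '[[[0.018,-0.001,0.002,0,0,0,1],[0.018,-0.001,0,0,0,0,1],[0.018,-0.001,0,0,0,0,1],[0.018,-0.001,0,0,0,0,1],[0.018,-0.001,0,0,0,0,1],[0.018,-0.001,0,0,0,0,1],[0.012,-0.001,0,0,0,0,1],[-0.02,0.001,0,0,0,0,1]]]'
python3 -m pendant '[[[0,0,0.05,0,0,-10,1],[0.01,-0.01,0.01,0,0,-10,1],[0.015,-0.015,0,0,0,-10,1],[0.015,-0.015,0,0,0,-10,1],[0.01,-0.015,0,0,0,-10,1],[0,-0.015,0,0,0,-10,1],[0,-0.01,0,0,0,-10,1],[0,0,0,0,0,-10,1]]]'
python3 - <<'E'
from h import *
im=snap('top','t8.png')
for n in ['scrap3']:
 for r in vision.silhouettes('top',n)[:4]:
    m=np.array(r['mask'],np.uint8);cs,_=cv2.findContours(m,0,2);c=max(cs,key=cv2.contourArea)[:,0,:].astype(float)
    b=cv2.minAreaRect(back('top',c,.09).astype(np.float32));print(n,round(r['score'],2),np.round(r['extent']),np.round(b[0],3),np.round(b[1],3),round(b[2]))
print(robot.state()['position'])
E
```

```text
t: 28.9
position: [0.4611, -0.1231, 0.1641]
tool_rot: [0.732, 0.682, 0.001, 0.001]
ft_force: [-0.3, 0.5, -2.1]
opening: 0.0263
gripper_force: 30.0
t: 29.9
position: [0.509, -0.2035, 0.2238]
tool_rot: [0.999, 0.048, -0.0, 0.0]
ft_force: [0.1, 0.2, -3.0]
opening: 0.0258
gripper_force: 30.0
scrap3 0.63 [161. 192.  19.  21.] [0.558 0.235] [0.066 0.039] 28
scrap3 0.63 [295. 208.  24.  14.] [ 0.517 -0.127] [0.054 0.054] 88
scrap3 0.62 [178. 163. 162. 106.] [0.521 0.001] [0.412 0.254] 87
scrap3 0.6 [144. 198.  18.  14.] [0.553 0.279] [0.047 0.026] 89
[ 0.50887557 -0.20296457  0.22375272]
```

```bash
python3 -m pendant '[[[0.004,0.002,0,0,0,-8.8,1],[0,0,-0.04,0,0,0,1],[0,0,-0.021,0,0,0,1],[0,0,0,0,0,0,1]]]'
```

```text
t: 30.5
position: [0.5117, -0.2001, 0.1614]
tool_rot: [1.0, -0.023, -0.002, -0.001]
ft_force: [-1.0, -0.8, -2.0]
opening: 0.0262
gripper_force: 30.0
```

```bash
python3 -m pendant '[[[0.002,0.02,0.001,0,0,-0.5,1],[0.001,0.02,0,0,0,0,1],[0.001,0.02,0,0,0,0,1],[0.001,0.02,0,0,0,0,1],[0.001,0.02,0,0,0,0,1],[0.001,0.02,0,0,0,0,1],[0.001,0.02,0,0,0,0,1],[0.001,0.02,0,0,0,0,1]]]'
```

```text
t: 31.5
position: [0.5216, -0.0392, 0.164]
tool_rot: [1.0, -0.029, -0.0, 0.0]
ft_force: [0.7, -0.8, -1.8]
opening: 0.0255
gripper_force: 30.0
```

```bash
python3 -m pendant '[[[0.001,0.02,-0.001,0,0,0,1],[0.001,0.02,0,0,0,0,1],[0.001,0.02,0,0,0,0,1],[0.001,0.02,0,0,0,0,1],[0.001,0.02,0,0,0,0,1],[0.001,0.02,0,0,0,0,1],[-0.01,0.02,0,0,0,0,1],[-0.013,0.02,0,0,0,0,1]]]'
python3 -m pendant '[[[-0.013,0.02,0,0,0,0,1],[-0.013,0.02,0,0,0,0,1],[-0.013,0.02,0,0,0,0,1],[-0.013,0.021,0,0,0,0,1],[0,0.022,0,0,0,0,1],[0,0.022,0,0,0,0,1],[0,0,0.05,0,0,0,1],[0.005,-0.03,0.045,0,0,0,1]]]'
python3 -m pendant '[[[0.01,-0.06,0,0,0,0,1],[0.01,-0.06,0,0,0,0,1],[0.01,-0.06,0,0,0,0,1],[0.005,-0.06,0,0,0,0,1],[0.005,-0.06,0,0,0,0,1],[0,-0.06,0,0,0,0,1],[0,-0.06,0,0,0,0,1],[0,-0.04,0,0,0,0,1]]]'
python3 - <<'E'
from h import *
im=snap('top','t9.png')
for n in ['scrap0','pot','jar']:
 for r in vision.silhouettes('top',n)[:5]:
    m=np.array(r['mask'],np.uint8);cs,_=cv2.findContours(m,0,2);c=max(cs,key=cv2.contourArea)[:,0,:].astype(float)
    b=cv2.minAreaRect(back('top',c,.06).astype(np.float32));print(n,round(r['score'],2),np.round(r['extent']),np.round(b[0],3),np.round(b[1],3),round(b[2]))
sc=snap('scene','s9.png')
a=cv2.resize(im[150:275,115:400],None,fx=2.1,fy=2.1,interpolation=2);b=cv2.resize(sc[130:250,280:400],None,fx=2.5,fy=2.5,interpolation=2)
v=np.zeros((max(a.shape[0],b.shape[0])+0,a.shape[1]+b.shape[1],3),np.uint8)[:, :]
v=v[:, :];v[:a.shape[0],:a.shape[1]]=a;v[:b.shape[0],a.shape[1]:]=b
v=v[:, :];v=cv2.resize(v,(800,int(v.shape[0]*800/v.shape[1])));cv2.imwrite('pics/c9.png',v[...,::-1])
E
```

```text
t: 32.5
position: [0.5045, 0.1207, 0.163]
tool_rot: [1.0, -0.029, 0.0, -0.0]
ft_force: [0.7, 0.2, -2.1]
opening: 0.0263
gripper_force: 30.0
t: 33.5
position: [0.4572, 0.2162, 0.2589]
tool_rot: [1.0, -0.028, -0.0, -0.0]
ft_force: [1.3, 0.2, -2.2]
opening: 0.0261
gripper_force: 30.0
t: 34.5
position: [0.4977, -0.2475, 0.2579]
tool_rot: [1.0, -0.03, 0.0, 0.0]
ft_force: [-0.6, 0.5, -1.9]
opening: 0.0264
gripper_force: 30.0
scrap0 0.82 [151. 241.  26.  12.] [0.442 0.255] [0.059 0.032] 89
scrap0 0.77 [164. 216.  14.  20.] [0.5  0.24] [0.035 0.058] 89
scrap0 0.52 [144. 200.  20.  12.] [0.556 0.287] [0.03  0.048] 0
scrap0 0.51 [160. 193.  19.  22.] [0.559 0.243] [0.063 0.036] 28
pot 0.77 [242. 233.  28.  34.] [0.425 0.012] [0.071 0.076] 89
jar 0.67 [205. 163.  26.  25.] [0.625 0.117] [0.069 0.063] 44
```

View pics/c9.png

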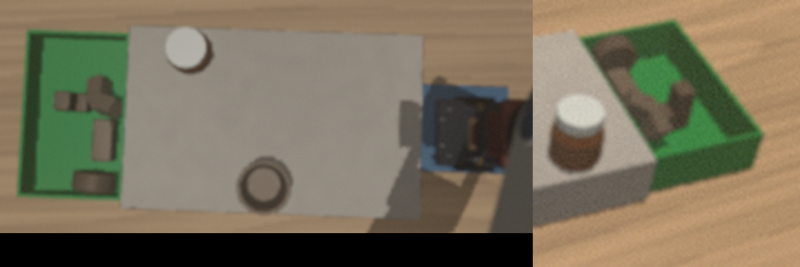

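All four scraps lie inside the bin: disc at crop (93,181), block (105,140), L and rim (85,98). Now I'll put the sweeper back on the tile centre, about (0.5045, -0.287).

```bash
python3 -m pendant '[[[0.0065,-0.0395,0,0,0,0,1],[0,0,-0.05,0,0,0,1],[0,0,-0.05,0,0,0,1],[0,0,-0.04,0,0,0,1],[0,0,-0.01,0,0,0,1],[0,0,0,0,0,0,1],[0,0,-0.004,0,0,0,1],[0,0,0,0,0,0,1]]]'
```

```text
t: 35.75
position: [0.5049, -0.2855, 0.1052]
tool_rot: [1.0, -0.029, 0.001, 0.0]
ft_force: [0.5, -0.4, -2.5]
opening: 0.0261
gripper_force: 30.0
```

```bash
python3 -m pendant '[[[0,-0.001,-0.002,0,0,0,1],[0,0,-0.002,0,0,0,1],[0,0,0,0,0,0,1],[0,0,-0.001,0,0,0,1],[0,0,0,0,0,0,1]]]'
```

```text
t: 36.38
position: [0.5041, -0.2862, 0.0988]
tool_rot: [1.0, -0.029, -0.0, -0.0]
ft_force: [-0.0, -0.3, -2.1]
opening: 0.0263
gripper_force: 30.0
```

```bash
python3 -m pendant '[[[0,0,-0.0015,0,0,0,1],[0,0,0,0,0,0,1],[0,0,0,0,0,0,1]]]'; python3 -m pendant '[[[0,0,-0.0015,0,0,0,1],[0,0,0,0,0,0,1],[0,0,0,0,0,0,1]]]'
```

```text
t: 36.75
position: [0.5045, -0.2863, 0.0983]
tool_rot: [1.0, -0.029, 0.0, 0.0]
ft_force: [0.1, 1.3, 4.9]
opening: 0.0259
gripper_force: 30.0
t: 37.12
position: [0.5046, -0.2863, 0.0982]
tool_rot: [1.0, -0.029, 0.0, 0.0]
ft_force: [-3.8, 2.4, 18.3]
opening: 0.0257
gripper_force: 30.0
```

Contact is felt, so I'll relieve the push a little, open fully, and only then rise.

```bash
python3 -m pendant '[[[0,0,0.0012,0,0,0,1],[0,0,0,0,0,0,-1],[0,0,0,0,0,0,-1],[0,0,0,0,0,0,-1],[0,0,0,0,0,0,-1],[0,0,0,0,0,0,-1],[0,0,0,0,0,0,-1],[0,0,0,0,0,0,-1]]]'
python3 -m pendant '[[[0,0,0.03,0,0,0,-1],[0,0,0.04,0,0,0,-1],[0,0,0.04,0,0,0,-1],[0,0,0.04,0,0,0,-1],[-0.03,-0.03,0.0,0,0,0,-1],[-0.03,-0.03,0,0,0,0,-1],[0,0,0,0,0,0,-1],[0,0,0,0,0,0,-1]]]'
python3 - <<'E'
from h import *
s=robot.state();im=vision.get_image('wrist')
sc=vision.get_image('scene');tp=vision.get_image('top')
for n in ['sweeper','tile']: print(n,found('top',n,.05 if n=='sweeper' else .012))
v=np.vstack([np.hstack([im,sc])[::2,::2]]);w=np.zeros((300,512,3),np.uint8);w[:262,:512]=cv2.resize(tp[150:275,115:400],(512,262))
cv2.imwrite('pics/fin.png',np.vstack([v,w])[...,::-1]) if v.shape[1]==512 else print(v.shape)
E
```

```text
t: 38.12
position: [0.5042, -0.2862, 0.0972]
tool_rot: [1.0, -0.029, 0.0, -0.0]
ft_force: [0.3, -1.2, 0.8]
opening: 0.0873
gripper_force: 0.0
t: 39.12
position: [0.4444, -0.346, 0.2472]
tool_rot: [1.0, -0.03, 0.0, -0.0]
ft_force: [0.6, -0.0, -0.7]
opening: 0.0877
gripper_force: 0.0
sweeper (0.93, [356.1, 200.9, 29.0, 34.8], array([ 0.502, -0.297]), array([0.068, 0.09 ]), 81.8)
tile (0.79, [339.9, 195.5, 45.7, 48.5], array([ 0.505, -0.285]), array([0.128, 0.13 ]), 86.6)
```

View pics/fin.png

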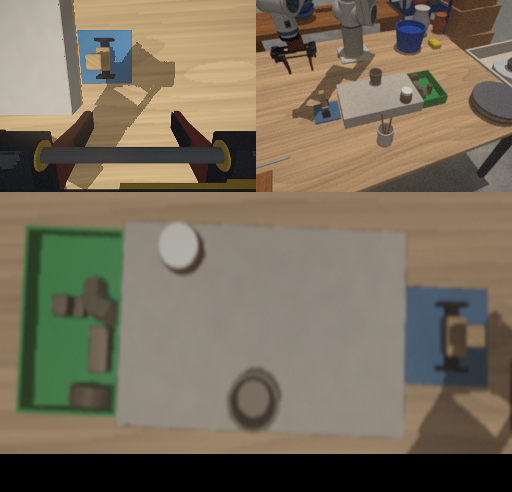

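The sweeper stands upright on the middle of the tile, released (foot at (452,336) in the top crop). All the scraps lie in the bin, and the pot and jar have not moved.

```bash
python3 -c "
from plant import robot
print(robot.job_done())"
```

```text
the job is handed in; nothing more can be done
None
```

I handed the job in at about 39 s of the 72 s allowed, but no verdict came back: the last pictures show all four scraps in the bin, the pot and jar unmoved, and the sweeper upright on its tile; I didn't re-measure the tool cup.

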